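# Gauge a cake pillar and put it in its well

## Task

Sort the white cake pillar that stands beside the metal step gauge: with closed fingertips, first touch the top of the gauge's high step from above, then the top of that pillar, to feel which is higher. If the pillar is higher than the step, stand it in the deep round well of the wooden holder; if it is lower, stand it in the shallow square well. Set it down on the well's floor before letting go, upright, and leave the other pillar where it stands.

Things in the scene. Friction and masses are not known exactly. Their poses are not given: they have to be found in the camera images.
- pillar_a: One of two white plastic cake pillars: fluted upright column, 36 mm diameter, foot 44 mm diameter and 5 mm high, tapering in by 9 mm; flat solid top; about 60 g. One of them is 64 mm tall, the other 80 mm: feel which. One stands on the worktop beside the gauge (the one to sort), the other alone, over 120 mm from the gauge. Origin: centre of the underside; z up the column.
- pillar_b: One of two white plastic cake pillars: fluted upright column, 36 mm diameter, foot 44 mm diameter and 5 mm high, tapering in by 9 mm; flat solid top; about 60 g. One of them is 64 mm tall, the other 80 mm: feel which. One stands on the worktop beside the gauge (the one to sort), the other alone, over 120 mm from the gauge. Origin: centre of the underside; z up the column.
- gauge: Aluminium stair-shaped gauge, fixed. High step: 36 (x) by 50 (y) mm, flat top 72 mm above the worktop; low step, same plan, 36 mm high, adjoins on -x. Origin: centre of the high step's underside, on the worktop; z up. The pillar to sort stands on the worktop 70 mm (give or take 5) from the origin along +x, a 30 mm gap from the step; a flat fork 3 mm high lies round it.
- holder: Wooden block 170 (x) by 90 (y) by 30 mm high, fixed, turned any way. Origin: centre of underside, on the worktop; z up. Deep round well (tall pillar), 62 mm across: centre x = +42 mm, y = 0, floor 4 mm above the worktop. Shallow square well (short pillar), 62 by 62 mm: centre x = -42 mm, y = 0, floor 20 mm above the worktop. Pillar tops then stand 84 mm up in either.
Not all that is in view belongs to the job. There is more than one size of the gauge; the job needs the largest.

How it is judged (in metres and radians):
On the way, in this order (a step that is already met when the one before it is completed fails the run):
1. the fingertips touch the top of the gauge's high step (contact force between the fingers and gauge above 1 N and z of the grasp point in the frame of gauge above 0.076 m and horizontal distance between the grasp point and gauge below 0.035 m).
2. the fingertips touch the top of the pillar that stands beside the gauge (((contact force between the fingers and pillar_a above 1 N and horizontal distance between the grasp point and pillar_a below 0.03 m and z of the grasp point in the frame of pillar_a above 0.084 m and horizontal distance between pillar_a and gauge below 0.1 m) or (contact force between the fingers and pillar_b above 1 N and horizontal distance between the grasp point and pillar_b below 0.03 m and z of the grasp point in the frame of pillar_b above 0.068 m and horizontal distance between pillar_b and gauge below 0.1 m))).
3. that pillar is lowered to within 15 mm of the floor of its right well while still held ((((x of pillar_a in the frame of holder between 0.026 and 0.058 m and y of pillar_a in the frame of holder between -0.016 and 0.016 m and z of pillar_a in the frame of holder between -0.002 and 0.019 m) and contact force between the fingers and pillar_a above 0.5 N) or ((x of pillar_b in the frame of holder between -0.058 and -0.026 m and y of pillar_b in the frame of holder between -0.016 and 0.016 m and z of pillar_b in the frame of holder between 0.014 and 0.035 m) and contact force between the fingers and pillar_b above 0.5 N))).
At the end, for the whole second after the job is handed in: The gauged pillar rests released in its right well (tall: deep round; short: shallow square): foot centre within 16 mm of the well centre along each holder axis, within 6 mm of the floor, upright within 10 degrees; the other pillar upright within 20 mm of its start ((((x of pillar_a in the frame of holder between 0.026 and 0.058 m and y of pillar_a in the frame of holder between -0.016 and 0.016 m and z of pillar_a in the frame of holder between -0.002 and 0.01 m) and angle between each of pillar_a, pillar_b's own z axis and vertical below 0.17 rad and linear speed of pillar_a below 0.03 m/s and distance of pillar_b from where it was at the start of the episode below 0.02 m and horizontal distance between pillar_b and gauge above 0.1 m) or ((x of pillar_b in the frame of holder between -0.058 and -0.026 m and y of pillar_b in the frame of holder between -0.016 and 0.016 m and z of pillar_b in the frame of holder between 0.014 and 0.026 m) and angle between each of pillar_b, pillar_a's own z axis and vertical below 0.17 rad and linear speed of pillar_b below 0.03 m/s and distance of pillar_a from where it was at the start of the episode below 0.02 m and horizontal distance between pillar_a and gauge above 0.1 m))); the robot touches nothing.
It also fails if it takes over 45 s, if anything falls off the work surface, if the arm or the gripper's body presses on something with over 40 N, if the wrist force passes 120 N, or if a joint passes its speed limit or range.

## Robot

A 6-joint arm with a two-finger parallel gripper is mounted at the origin on the work surface. World frame = base frame: x ahead of the robot, y to its left, z up, the work surface at z = 0. Lengths are in mm, angles in rad, forces in N, time in s.
With the tool pointing down it reaches from about 275 to 1000 mm from the base axis. Payload 8.4 kg.
Tool frame: the origin (TCP) lies midway between the tips of the shut fingers; the grasp point (between the pads) lies 19 mm behind it; z points along the fingers, y is the direction in which the jaws open and shut (so a half turn about z gives the same grasp; the last joint's range is limited). The gripper opens to 85 mm and grips with 20 to 120 N. Pads are 22 mm wide; open, the fingers measure 114 mm over their backs; the gripper's body (76 mm by 85 mm) begins 54 mm behind the grasp point. The pads swing forward as they close: fully open they stand 13 mm farther back than shut.
Start: joints at [-1.156, 0.353, 1.633, -0, 1.155, -0.002], TCP at [253.022, -571.496, 231.281] pointing down, gripper open.
Joint ranges: [-2.63, 2.63], [-0.92, 2.1], [0.06, 2.66], [-1.3, 4.44], [0, 2.69], [-3.02, 3.02]. Speed limits (rad/s): [2.22, 2.22, 2.79, 3.14, 3.14, 3.14].

## Interface

Orientations are given as [roll, pitch, yaw] about the fixed x, y, z axes, in that order (R = Rz(yaw) Ry(pitch) Rx(roll)).
In Python, from rig import * gives the robot as it stands.
- The arm moves only by the tool play_rows, never from a script. Its argument "moves" is a list of rows, each a list of 3 entries, a list of its own where there are three numbers: the shift along the tool's x, y, z in m, then the turn, a rotation vector about the tool's x, y, z in rad, then the opening in per cent of the stroke, from 0 (shut) to 100 (fully open). In form: [[[x, y, z], [rx, ry, rz], fingers], ...]. A call has 1 to 20 rows; each row shifts and turns the commanded pose from where the row before left it, along the tool's axes as they then stand; what a row does not reach is not made up. A row lasts 1/10 s, in which the tool goes at most 50 mm and 8.59 degrees, less where a joint would pass 70% of its speed; a pose out of reach is approached as far as the arm can. A call is refused whole if a number of a shift passes 0.05 or a number of a turn 0.15, either way. A call with a gripper value outside its range is refused whole. The fingers move at their own pace and stop on an object; "squeeze" is the grip in N (left out, the last holds). Time passes only in rows, so rows that do not move let the fingers close. It gives the time, the measured TCP pose, the force and the opening at its end, in the units of the state.
- sense(): the state, without advancing time (a new reading comes with each control period).
- grab_frame(name): name is "scene" or "top" or "wrist"; returns a dict with "pixels" (480x640x3 uint8, red, green, blue), "intrinsics" (3x3 intrinsics, pixels), "R" (3x3) and "t" (3): a world point X has camera coordinates R X + t. Camera axes: x right, y down, z forward; pixel columns grow to the right and rows downward; lengths in mm; the calibration is good to about 2 mm. A picture is of the moment at which its call begins. There is no depth.
- sign_off(): hands the job in, once; it reports no verdict.
The state is a dict: "clock": time; "qpos": joint angles; "qvel": joint speeds; "joint_efforts": joint torques, N m; "eef_pos": TCP position; "tcp_rot": TCP orientation; "contact_force": force on the tool from outside, world axes, zero at the start; "wrist_torque": the same for the moment, N m; "opening": opening from 0.0 (shut) to 1.0 (fully open).
Only numpy, scipy, OpenCV 4.12 (cv2) and the standard library are available. Lean on these libraries where they do the work, as an engineer would, in place of code of your own. Each camera call takes 0.05 s, during which the arm holds its last target. There are 200 camera calls.

## Working session

There is one attempt and no reset: what is moved stays moved. The work goes in short steps, Python scripts to look and compute and a tool call to move; the robot and the scene stay as the last step left them, time stands still between calls to the robot, and variables do not carry over. Pictures are saved under pics/ and viewed, about 8 in all and at most 12, crops included, and the job is handed in when it is done.

Besides the shell and the picture viewer there is one more tool, called after "Request:" as name(argument=value, ...) on one line, values as JSON. play_rows: Moves the arm, as the interface text tells. Its arguments: {"type":"object","properties":{"moves":{"type":"array"},"squeeze":{"type":"number"}},"required":["moves"]}

```bash
mkdir -p pics
cat > h.py <<'E'
from rig import *
import numpy as np, cv2
def save(n,f): cv2.imwrite(f'pics/{f}.png',n['pixels'][:,:,::-1])
def ray(f,u,v,z):
    K,R,t=[np.array(f[k],float) for k in('intrinsics','R','t')]
    c=-R.T@t; d=R.T@np.linalg.solve(K,[u,v,1.]); return c+d*(z-c[2])/d[2]
def proj(f,X):
    K,R,t=[np.array(f[k],float) for k in('intrinsics','R','t')]
    p=K@(R@np.array(X,float)+t); return p[:2]/p[2]
E
python3 - <<'E'
from h import *
import pickle
print(sense())
for n in('top','scene'):
    f=grab_frame(n); save(f,n); pickle.dump(f,open(n+'.pkl','wb'))
    print(n,-np.array(f['R']).T@f['t'])
E
```

```text
{'clock': 0.0, 'qpos': array([-1.15635804e+00,  3.53647074e-01,  1.63417405e+00, -8.27771900e-06,
        1.15517013e+00, -2.38837204e-03]), 'qvel': array([-4.43848340e-04,  4.62370954e-04,  6.98749669e-04, -1.08771261e-03,
        9.81996405e-05,  3.54097757e-04]), 'joint_efforts': array([ 1.84504570e-03, -6.05237460e+01, -3.42065477e+01,  3.62529454e-05,
        9.09636612e-03,  1.20738005e-05]), 'eef_pos': array([ 252.84512178, -571.03630915,  230.54526463]), 'tcp_rot': array([-3.14019404e+00,  4.22790987e-06,  4.16830006e-01]), 'contact_force': array([-1.06366317, -0.57621151, -0.53974122]), 'wrist_torque': array([-0.01572546,  0.00615584,  0.01922629]), 'opening': 0.9952172589945788}
top [405.9568151   18.22395034 890.96886423]
scene [ 907.35465509  472.96938522 1007.55086302]
```

View pics/top.png

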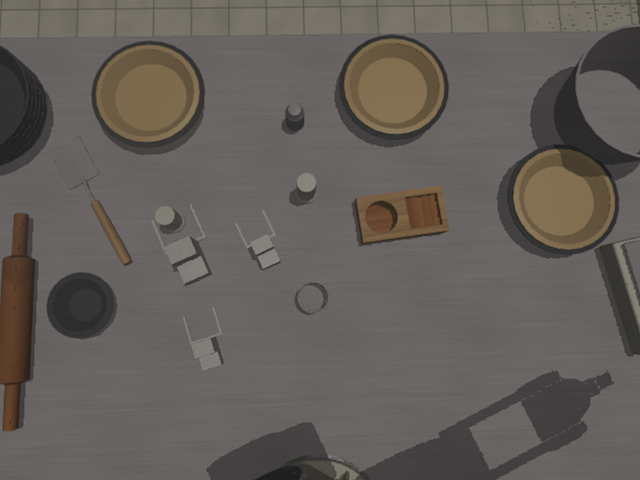

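View pics/scene.png

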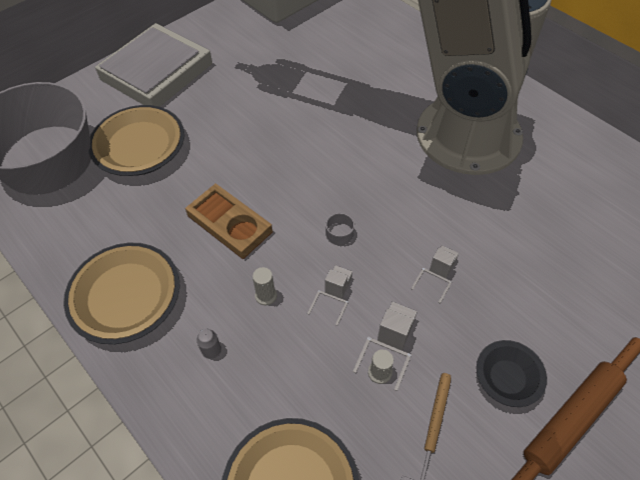

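The top view shows the largest gauge with its high step near (181,250) and the pillar to sort at (168,218). The other pillar is at (306,184). The holder is at (402,215), with the round well on the left and the square well on the right.

Run:
```python
from h import *
import pickle
f=pickle.load(open('top.pkl','rb')); im=f['pixels'][:,:,::-1]
a=cv2.resize(im[190:300,130:230],None,fx=4,fy=4,interpolation=2)
b=cv2.resize(im[170:280,345:455],None,fx=3.6,fy=4,interpolation=2)
cv2.imwrite('pics/z.png',np.hstack([a,b]))
for p in((181,250,72),(192,270,36),(168,218,0),(306,184,60),(402,215,30)): print(p,ray(f,*p).round())
hsv=cv2.cvtColor(np.ascontiguousarray(im),cv2.COLOR_BGR2HSV)
m=((hsv[...,1]>90)&(hsv[...,2]>50)).astype(np.uint8)
m[:, :345]=0;m[:170]=0;m[:,455:]=0;m[260:]=0
c=max(cv2.findContours(m,0,2)[0],key=cv2.contourArea)
w=np.array([ray(f,*p,30)[:2] for p in c[:,0]],np.float32)
r=cv2.minAreaRect(w);print(r);bx=cv2.boxPoints(r);print(bx)
```

```text
(181, 250, 72) [513. 234.  72.]
(192, 270, 36) [480. 223.  36.]
(168, 218, 0) [588. 279.   0.]
(306, 184, 60) [634.   4.  60.]
(402, 215, 30) [ 576. -181.   30.]
((578.2237548828125, -180.71095275878906), (90.88545989990234, 171.16531372070312), 6.680289268493652)
[[ 523.1338   -100.99565 ]
 [ 543.0453   -270.99887 ]
 [ 633.3137   -260.42627 ]
 [ 613.4022    -90.423035]]
```

View pics/z.png

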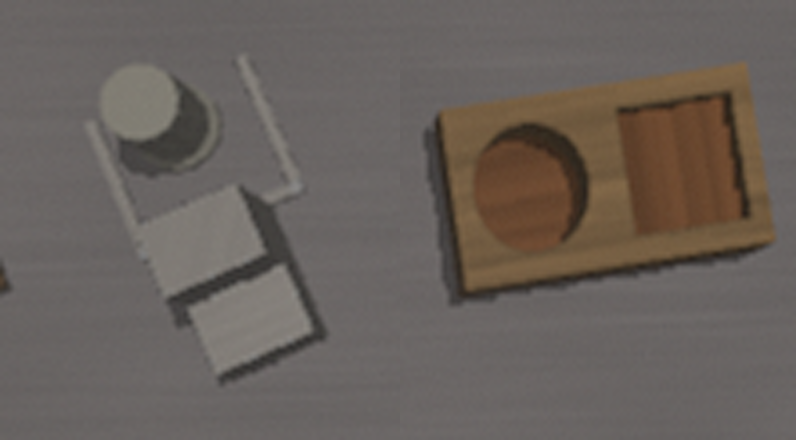

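Run:
```python
from h import *
import pickle
f=pickle.load(open('top.pkl','rb')); s=pickle.load(open('scene.pkl','rb'))
P=lambda a,z: np.array([ray(f,130+x/4,190+y/4,z)[:2] for x,y in a])
h=P([(137,228),(240,185),(265,255),(168,298)],72); l=P([(188,308),(288,263),(315,328),(222,378)],36)
for q in(h,l):print(q.mean(0).round(1),[np.linalg.norm(q[i]-q[i-1]).round(1) for i in range(4)])
d=h.mean(0)-l.mean(0);print('dir',d,np.degrees(np.arctan2(d[1],d[0])))
e=h[1]-h[0];print('y-edge deg',np.degrees(np.arctan2(e[1],e[0])))
for z in(64,80):
    c=P([(140,102)],z)[0];print(z,c,np.linalg.norm(c-h.mean(0)),(c-h.mean(0)), 'scene',proj(s,[*c,z]))
```

```text
[512.8 234.9] [np.float64(35.2), np.float64(49.7), np.float64(34.3), np.float64(47.1)]
[480.  220.5] [np.float64(37.0), np.float64(50.8), np.float64(33.6), np.float64(48.7)]
dir [32.7951666  14.38855198] 23.688984128015278
y-edge deg -68.19342415026016
64 [579.32884221 266.01531219] 73.5006655211953 [66.5736895  31.14950559] scene [381.19882208 357.97044624]
80 [575.97448082 261.22110292] 68.49295650122339 [63.2193281  26.35529633] scene [381.33145101 351.2375658 ]
```

Request:
play_rows(moves=[[[0.014, -0.016, 0], [0, 0, 0], 0], [[0.028, -0.032, 0], [0, 0, 0], 0], [[0.028, -0.032, 0], [0, 0, 0], 0], [[0.028, -0.032, 0], [0, 0, 0], 0], [[0.028, -0.032, 0], [0, 0, 0], 0], [[0.028, -0.032, 0], [0, 0, 0], 0], [[0.028, -0.032, 0], [0, 0, 0], 0], [[0.028, -0.032, 0], [0, 0, 0], 0], [[0.028, -0.032, 0], [0, 0, 0], 0], [[0.028, -0.032, 0], [0, 0, 0], 0], [[0.028, -0.032, 0], [0, 0, 0], 0], [[0.028, -0.032, 0], [0, 0, 0], 0], [[0.028, -0.032, 0], [0, 0, 0], 0], [[0.028, -0.032, 0], [0, 0, 0], 0], [[0.028, -0.032, 0], [0, 0, 0], 0], [[0.028, -0.032, 0], [0, 0, 0], 0], [[0.028, -0.032, 0], [0, 0, 0], 0], [[0.028, -0.032, 0], [0, 0, 0], 0], [[0.028, -0.032, 0], [0, 0, 0], 0], [[0.014, -0.016, 0], [0, 0, 0], 0]])

```text
clock: 2.1
eef_pos: [493.9, 202.9, 231.0]
tcp_rot: [-3.141, -0.0, 0.418]
contact_force: [0.8, -1.5, -0.7]
opening: -0.001
```

```bash
cat >> h.py <<'E'
def go(x,y,z):
    s=sense(); p=s['eef_pos'];yaw=s['tcp_rot'][2];dx,dy=x-p[0],y-p[1];c,n=np.cos(yaw),np.sin(yaw)
    print('shift mm',np.round([dx*c+dy*n,dx*n-dy*c,p[2]-z],1),'pose',p.round(1),s['tcp_rot'].round(4),'F',s['contact_force'].round(1),'open',round(s['opening'],3),'t',s['clock'])
E
python3 -c "
from h import *
go(513,235,95)
f=grab_frame('wrist');save(f,'w1')
for X in((513,235,72),(577,263,64)):print(proj(f,X))
"
```

```text
shift mm [ 30.5 -21.6 136. ] pose [493.9 202.9 231. ] [-3.1411e+00 -5.0000e-04  4.1840e-01] F [ 0.8 -1.5 -0.7] open -0.001 t 2.1
[295.92533856 189.22920766]
[295.43235643 106.00964713]
```

View pics/w1.png

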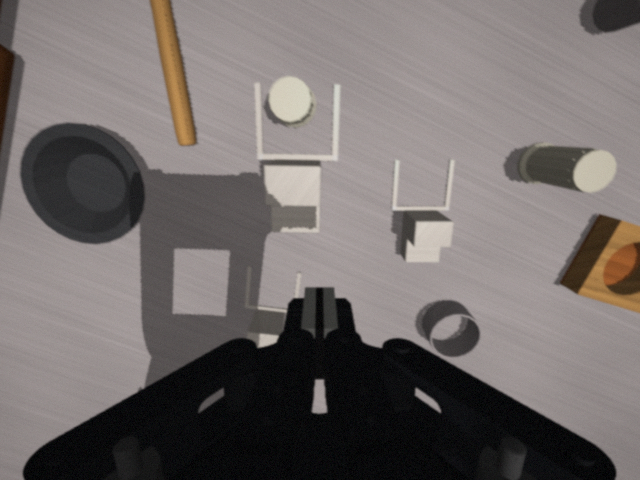

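The wrist view shows the high step near (292,187) and the pillar top at (290,100), both within 6 px of prediction. The jaw axis is already parallel to the gauge's y.

```bash
python3 -c "
from h import *
f=grab_frame('wrist')
print(ray(f,290,100,64),ray(f,290,100,80),ray(f,293,187,72))
"
```

```text
[580.34151899 270.81189198  64.        ] [579.62539195 269.08095248  80.        ] [514.59010272 239.86933898  72.        ]
```

Request:
play_rows(moves=[[[0.015, -0.01, 0.02], [0, 0, 0], 0], [[0.015, -0.01, 0.03], [0, 0, 0], 0], [[0, 0, 0.03], [0, 0, 0], 0], [[0, 0, 0.03], [0, 0, 0], 0], [[0, 0, 0.02], [0, 0, 0], 0], [[0, 0, 0.01], [0, 0, 0], 0], [[0, 0, 0.005], [0, 0, 0], 0], [[0, 0, 0], [0, 0, 0], 0], [[0, 0, 0], [0, 0, 0], 0]])

```text
clock: 3.1
eef_pos: [513.3, 230.3, 87.3]
tcp_rot: [-3.142, -0.001, 0.417]
contact_force: [-0.0, 0.1, 0.7]
opening: 0.001
```

Request:
play_rows(moves=[[[0, 0, 0.006], [0, 0, 0], 0], [[0, 0, 0.004], [0, 0, 0], 0], [[0, 0, 0.002], [0, 0, 0], 0], [[0, 0, 0.001], [0, 0, 0], 0], [[0, 0, 0.001], [0, 0, 0], 0], [[0, 0, 0.001], [0, 0, 0], 0], [[0, 0, 0], [0, 0, 0], 0]])

```text
clock: 3.8
eef_pos: [512.7, 230.3, 72.1]
tcp_rot: [-3.142, 0.0, 0.417]
contact_force: [-3.3, -1.2, 9.1]
opening: -0.001
```

Contact with the step: 9 N at z = 72.1.

Request:
play_rows(moves=[[[0, 0, -0.02], [0, 0, 0], 0], [[0, 0, -0.03], [0, 0, 0], 0], [[0, 0, -0.03], [0, 0, 0], 0], [[0, 0, 0], [0, 0, 0], 0], [[0, 0, 0], [0, 0, 0], 0]])

```text
clock: 4.3
eef_pos: [513.0, 230.4, 151.8]
tcp_rot: [3.142, -0.002, 0.417]
contact_force: [-1.1, 0.4, 0.4]
opening: -0.001
```

```bash
python3 -c "
from h import *
go(579,267,100)
f=grab_frame('wrist');save(f,'w2')
g=cv2.cvtColor(f['pixels'],cv2.COLOR_RGB2GRAY)
for X in((579,267,64),(579,267,80),(514,237,72)):print(proj(f,X))
cs,_=cv2.findContours((g>185).astype(np.uint8),0,2)
for c in cs:
  if cv2.contourArea(c)>300:
    (u,v),r=cv2.minEnclosingCircle(c);print(u,v,r,cv2.contourArea(c),ray(f,u,v,64).round(1),ray(f,u,v,80).round(1))
"
```

```text
shift mm [75.2 -6.7 51.8] pose [513.  230.4 151.8] [ 3.1416e+00 -1.5000e-03  4.1680e-01] F [-1.1  0.4  0.4] open -0.001 t 4.3
[310.19717192 138.76861411]
[309.5548086  139.23597608]
[312.21883651 246.57532963]
464.6190490722656 314.76190185546875 20.3602352142334 372.5 [508.3 106.8  64. ] [513.6 117.7  80. ]
484.5 298.0 26.856197357177734 1001.0 [526.7 100.6  64. ] [530.7 111.9  80. ]
311.5 279.6000061035156 29.769380569458008 952.0 [487.5 226.2  64. ] [494.3 228.8  80. ]
319.0 226.5 27.372529983520508 571.0 [527.1 237.7  64. ] [531.1 239.5  80. ]
466.0 231.0 47.2017936706543 369.5 [566.4 141.1  64. ] [567.6 149.6  80. ]
318.8829650878906 154.52127075195312 63.467201232910156 854.5 [572.2 257.8  64. ] [573.1 258.2  80. ]
265.5 151.0 41.14921951293945 376.0 [559.9 290.9  64. ] [561.7 288.9  80. ]
308.32574462890625 136.0146026611328 28.37317657470703 2331.5 [580.1 268.8  64. ] [580.4 268.4  80. ]
```

View pics/w2.png

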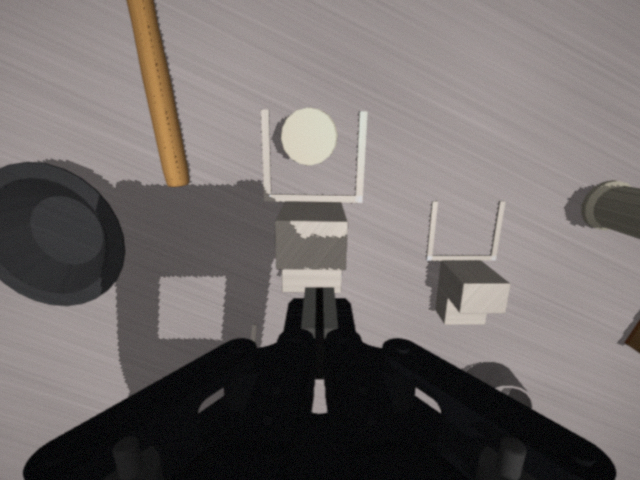

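The pillar top is at (308,136), which puts it at about (580, 268) mm.

Request:
play_rows(moves=[[[0.015, -0.002, 0], [0, 0, 0], 0], [[0.03, -0.003, 0], [0, 0, 0], 0], [[0.02, -0.002, 0.01], [0, 0, 0], 0], [[0.012, -0.001, 0.02], [0, 0, 0], 0], [[0, 0, 0.02], [0, 0, 0], 0], [[0, 0, 0.007], [0, 0, 0], 0], [[0, 0, 0.004], [0, 0, 0], 0], [[0, 0, 0.004], [0, 0, 0], 0], [[0, 0, 0.003], [0, 0, 0], 0], [[0, 0, 0.002], [0, 0, 0], 0], [[0, 0, 0.001], [0, 0, 0], 0], [[0, 0, 0.001], [0, 0, 0], 0], [[0, 0, 0], [0, 0, 0], 0]])

```text
clock: 5.65
eef_pos: [579.9, 268.8, 79.4]
tcp_rot: [-3.142, -0.0, 0.417]
contact_force: [0.8, 0.7, 0.3]
opening: 0.001
```

Request:
play_rows(moves=[[[0, 0, 0.004], [0, 0, 0], 0], [[0, 0, 0.004], [0, 0, 0], 0], [[0, 0, 0.003], [0, 0, 0], 0], [[0, 0, 0.002], [0, 0, 0], 0], [[0, 0, 0.001], [0, 0, 0], 0], [[0, 0, 0.001], [0, 0, 0], 0], [[0, 0, 0.001], [0, 0, 0], 0], [[0, 0, 0], [0, 0, 0], 0]])

```text
clock: 6.45
eef_pos: [580.1, 268.8, 64.1]
tcp_rot: [-3.142, -0.001, 0.417]
contact_force: [-2.8, -0.6, 6.9]
opening: -0.002
```

It touched at z = 64.1 with 6.9 N, so the pillar is lower than the 72.1 step. It is the short one and goes in the square well.

Request:
play_rows(moves=[[[0, 0, -0.02], [0, 0, 0], 0], [[0, 0, -0.03], [0, 0, 0], 100], [[0, 0, 0], [0, 0, 0], 100], [[0, 0, 0], [0, 0, 0], 100], [[0, 0, 0], [0, 0, 0], 100], [[0, 0, 0], [0, 0, 0], 100], [[0, 0, 0], [0, 0, 0], 100], [[0, 0, 0], [0, 0, 0], 100]])

```text
clock: 7.25
eef_pos: [579.6, 268.6, 112.7]
tcp_rot: [3.142, 0.001, 0.417]
contact_force: [0.6, 0.1, -0.0]
opening: 1.001
```

```bash
python3 -c "
from h import *
go(580,268.5,23)
f=grab_frame('wrist');save(f,'w3');print(proj(f,(580,268.5,64)))
"
```

```text
shift mm [ 0.3  0.3 89.7] pose [579.6 268.6 112.7] [3.1416e+00 1.0000e-03 4.1690e-01] F [ 0.6  0.1 -0. ] open 1.001 t 7.25
[320.97463573 267.86911058]
```

View pics/w3.png

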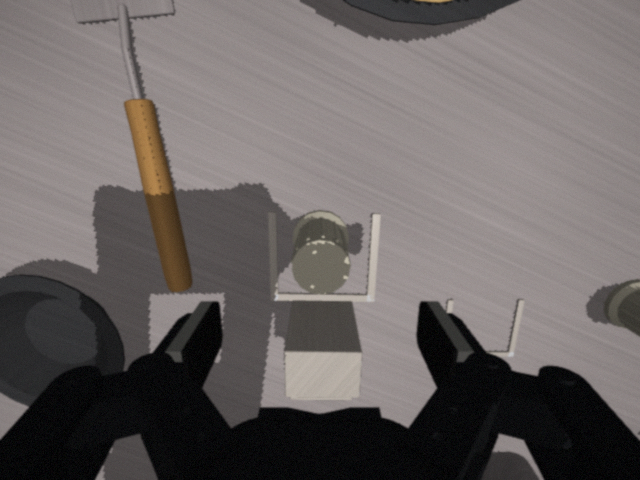

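The pillar top is at (321,267), on the prediction and centred between the open jaws. Descending to grasp.

Request:
play_rows(moves=[[[0, 0, 0.015], [0, 0, 0], 100], [[0, 0, 0.025], [0, 0, 0], 100], [[0, 0, 0.025], [0, 0, 0], 100], [[0, 0, 0.015], [0, 0, 0], 100], [[0, 0, 0.009], [0, 0, 0], 100], [[0, 0, 0], [0, 0, 0], 100], [[0, 0, 0], [0, 0, 0], 60], [[0, 0, 0], [0, 0, 0], 30], [[0, 0, 0], [0, 0, 0], 10], [[0, 0, 0], [0, 0, 0], 0], [[0, 0, 0], [0, 0, 0], 0], [[0, 0, 0], [0, 0, 0], 0], [[0, 0, 0], [0, 0, 0], 0]], squeeze=40)

```text
clock: 8.6
eef_pos: [580.4, 269.0, 25.3]
tcp_rot: [-3.142, -0.002, 0.417]
contact_force: [-1.4, -0.8, 7.0]
opening: 0.417
```

Request:
play_rows(moves=[[[0, 0, -0.01], [0, 0, 0], 0], [[0, 0, -0.03], [0, 0, 0], 0], [[0, 0, -0.03], [0, 0, 0], 0], [[0, 0, -0.03], [0, 0, 0], 0], [[0, 0, 0], [0, 0, 0], 0], [[0, 0, 0], [0, 0, 0], 0]])

```text
clock: 9.2
eef_pos: [580.2, 268.9, 125.4]
tcp_rot: [-3.142, -0.002, 0.417]
contact_force: [0.3, -0.2, -1.0]
opening: 0.411
```

Request:
play_rows(moves=[[[-0.007, 0.016, 0], [0, 0, 0], 0], [[-0.014, 0.032, 0], [0, 0, 0], 0], [[-0.014, 0.032, 0], [0, 0, 0], 0], [[-0.014, 0.032, 0], [0, 0, 0], 0], [[-0.014, 0.032, 0], [0, 0, 0], 0], [[-0.014, 0.032, 0], [0, 0, 0], 0], [[-0.014, 0.032, 0], [0, 0, 0], 0], [[-0.014, 0.032, 0], [0, 0, 0], 0], [[-0.014, 0.032, 0], [0, 0, 0], 0], [[-0.014, 0.032, 0], [0, 0, 0], 0], [[-0.014, 0.032, 0], [0, 0, 0], 0], [[-0.014, 0.032, 0], [0, 0, 0], 0], [[-0.014, 0.032, 0], [0, 0, 0], 0], [[-0.014, 0.032, 0], [0, 0, 0], 0], [[-0.007, 0.016, 0], [0, 0, 0], 0], [[0, 0, 0], [0, 0, 0], 0], [[0, 0, 0], [0, 0, 0], 0]])

```text
clock: 10.9
eef_pos: [581.0, -219.9, 123.4]
tcp_rot: [-3.14, 0.001, 0.416]
contact_force: [-0.4, 0.6, -1.3]
opening: 0.414
```

```bash
python3 -c "
from h import *
go(583,-222.4,75)
f=grab_frame('wrist');save(f,'w4');print(proj(f,(583,-222.4,20)))
for sx in(-31,31):
  for sy in(-31,31):
    x=583.1-.117*sx+.993*-sy*0-.993*sy; y=-222.4+.993*sx-.117*sy
    print(proj(f,(x,y,30)).round())
"
```

```text
shift mm [ 0.8  3.1 48.4] pose [ 581.  -219.9  123.4] [-3.140e+00  1.100e-03  4.158e-01] F [-0.4  0.6 -1.3] open 0.414 t 10.9
[324.44918078 239.72182534]
[379. 217.]
[351. 292.]
[296. 191.]
[273. 270.]
```

View pics/w4.png

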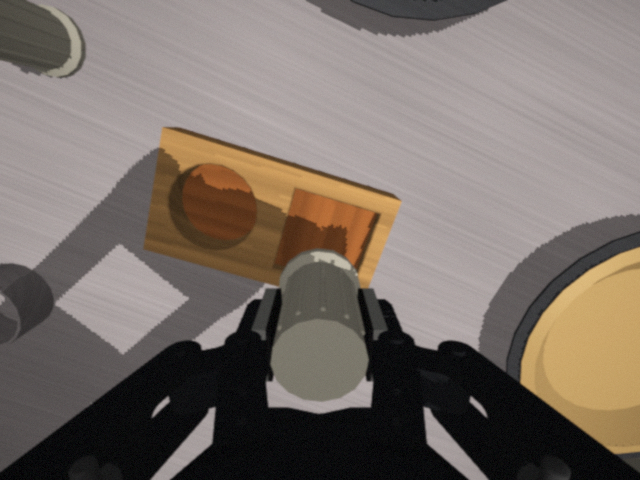

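The well's far corners, (296,188) and (380,212), agree with the prediction to 3–5 px. The pillar is held upright.

Request:
play_rows(moves=[[[0.002, 0.003, 0.01], [0, 0, 0], 0], [[0, 0, 0.02], [0, 0, 0], 0], [[0, 0, 0.02], [0, 0, 0], 0], [[0, 0, 0.012], [0, 0, 0], 0], [[0, 0, 0.006], [0, 0, 0], 0], [[0, 0, 0.002], [0, 0, 0], 0], [[0, 0, 0.002], [0, 0, 0], 0], [[0, 0, 0], [0, 0, 0], 0]])

```text
clock: 11.75
eef_pos: [585.4, -222.2, 52.7]
tcp_rot: [3.141, -0.001, 0.417]
contact_force: [-0.2, -0.7, -1.2]
opening: 0.419
```

Request:
play_rows(moves=[[[-0.001, 0, 0.003], [0, 0, 0], 0], [[0, 0, 0.002], [0, 0, 0], 0], [[0, 0, 0.001], [0, 0, 0], 0], [[0, 0, 0.001], [0, 0, 0], 0], [[0, 0, 0], [0, 0, 0], 0], [[0, 0, 0], [0, 0, 0], 0]])

```text
clock: 12.35
eef_pos: [584.1, -222.6, 45.3]
tcp_rot: [3.142, 0.0, 0.417]
contact_force: [-0.9, -0.3, 0.2]
opening: 0.408
```

Request:
play_rows(moves=[[[0, 0, 0.001], [0, 0, 0], 0], [[0, 0, 0.001], [0, 0, 0], 0], [[0, 0, 0], [0, 0, 0], 0], [[0, 0, 0], [0, 0, 0], 0]])

```text
clock: 12.75
eef_pos: [584.2, -222.7, 45.2]
tcp_rot: [3.141, -0.0, 0.417]
contact_force: [-6.6, 1.6, 20.7]
opening: 0.409
```

The pillar is on the well floor, with 20 N at z = 45.2. I'll ease off, release and retreat.

Request:
play_rows(moves=[[[0, 0, -0.001], [0, 0, 0], 0], [[0, 0, 0], [0, 0, 0], 48], [[0, 0, 0], [0, 0, 0], 60], [[0, 0, 0], [0, 0, 0], 80], [[0, 0, 0], [0, 0, 0], 100], [[0, 0, 0], [0, 0, 0], 100], [[0, 0, 0], [0, 0, 0], 100], [[0, 0, -0.02], [0, 0, 0], 100], [[0, 0, -0.04], [0, 0, 0], 100], [[0, 0, -0.04], [0, 0, 0], 100], [[-0.02, 0, -0.04], [0, 0, 0], 100], [[-0.04, 0, -0.02], [0, 0, 0], 100], [[-0.04, 0, 0], [0, 0, 0], 100], [[-0.03, 0, 0], [0, 0, 0], 100], [[0, 0, 0], [0, 0, 0], 100], [[0, 0, 0], [0, 0, 0], 100]])

```text
clock: 14.35
eef_pos: [465.3, -275.5, 204.6]
tcp_rot: [3.141, -0.001, 0.415]
contact_force: [0.8, 0.1, 0.6]
opening: 1.0
```

```bash
python3 -c "
from h import *
go(583,-222.4,75)
f=grab_frame('scene');g=grab_frame('top')
for k in(f,g):print(proj(k,(583,-222.4,84)),proj(k,(634,4,80)))
a=cv2.resize(f['pixels'][150:330,150:330],(480,480));b=cv2.resize(g['pixels'][150:270,280:460],(720,480))[:, 340:]
w=grab_frame('wrist');print(proj(w,(583,-222.4,84)),proj(w,(583,-222.4,20)));c=cv2.resize(w['pixels'],(640,480))
save({'pixels':cv2.resize(np.hstack([a,b]),(800,446))},'e1'); save(w,'e2')
"
```

```text
shift mm [129.2  -1.1 129.6] pose [ 465.3 -275.5  204.6] [ 3.1411e+00 -7.0000e-04  4.1530e-01] F [0.8 0.1 0.6] open 1.0 t 14.35
[209.33666824 189.23577225] [260.06296826 275.25526584]
[430.59590608 204.85452895] [306.32817153 181.11620253]
[319.15995691  58.37581334] [319.0667006   73.55771728]
```

View pics/e1.png

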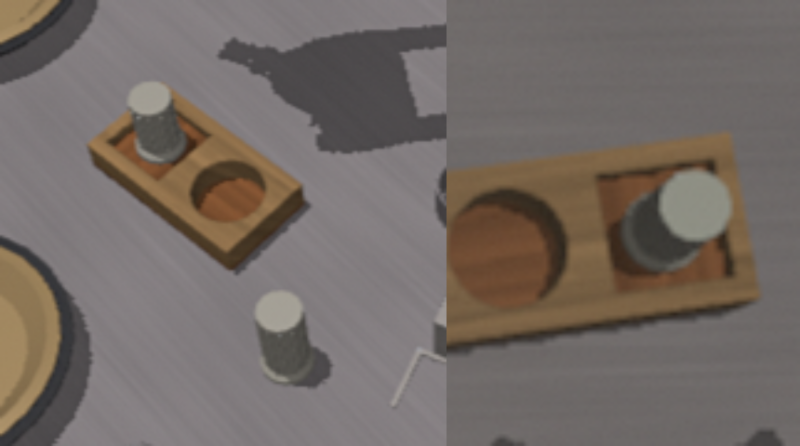

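View pics/e2.png

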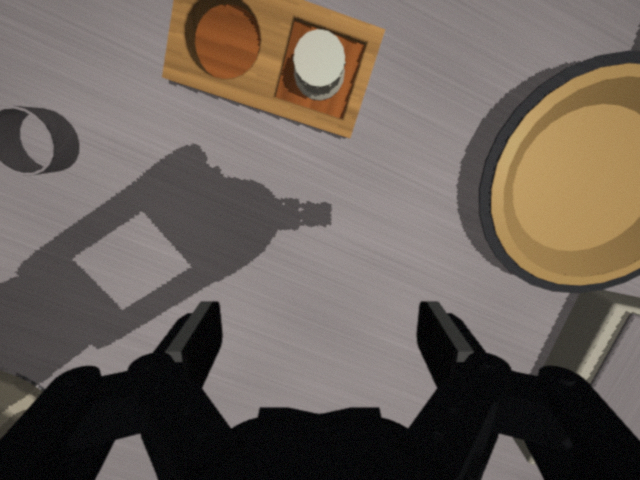

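The pillar stands upright in the middle of the square well; its top is at wrist pixel (319,60), with (319,58) predicted. The other pillar is still in its place, and the robot touches nothing.

```bash
python3 -c "
from rig import *
print(sign_off())"
```

```text
the job is handed in; nothing more can be done
None
```

The short pillar now stands in the shallow square well, and the job is handed in at about 14.5 s on the robot's clock, well under the 45 s limit. No verdict was reported.

- **Feeling:** the closed fingertips touched the gauge's high step at z = 72.1 mm (9 N), then the pillar beside it at z = 64.1 mm (7 N). The pillar is lower, so it is the 64 mm one.
- **Placing:** I held it until it pressed on the well floor (20 N, TCP z = 45.2 mm, which puts the foot about 20 mm up). Then I opened the fingers and backed away.
- **Last checks:** the final pictures show it upright near the middle of the well. Its top is within about 2 px of the predicted position in the wrist view. The other pillar appears upright in its original place, which I judged by eye. The arm is clear, with under 1 N on the tool.
- **Disagreement:** the top and first wrist views differed by about 5 mm in y for the gauge and pillar. A closer wrist view settled the pillar's position before the touch and grasp.

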